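# Rack the top lid from a spring-loaded lid dispenser

## Task

Pull the top blue lid forward from under the lip of the spring dispenser, without pulling out the next one, which the spring lifts into its place. Lay the lid on the wooden easel, long edge on the pegs, let go and grip it again by its upper edge, then stand it on its long edge in the free slot of the rack that holds a lid of the same length and let go. Leave the two jars and the salt shaker where they are.

Things in the scene. Friction and masses are not known exactly. Their poses are not given: they have to be found in the camera images.
- lid_top: blue plastic box lid, 130 (x) x 64 (y) x 20 (z) mm, a plain block in shape, about 80 g, loose; the top one of three in the dispenser, to be moved. Origin at the centre of its underside, z out of its top face, x along its length
- lid_top_mid (a point): centre of the top lid's block
- lid_next: blue plastic box lid, 130 (x) x 64 (y) x 20 (z) mm, a plain block in shape, about 80 g, loose; second in the stack; axes as lid_top
- lid_next_mid (a point): centre of the second lid's block
- dispenser: grey fixed lid dispenser, 156 (x) x 96 (y) x 111 (z) mm, origin under the centre of its base, open front towards its -x. Three lids lie flat in it, length along its x. A spring presses them up against a white lip over the rear, from x = +44 mm, its underside 105 mm high. Cheeks from x = +34 mm back reach the lip; front stops and guides (x < -53 mm) reach only 82 mm
- dispenser_mouth (a point): centre of the top lid's place in the dispenser, 95 mm above its base: the top lid lies 85 to 105 mm high, pressed up under the lip with 2 to 4 N, its long sides free forward of the cheeks. Slid 30 mm or more towards the dispenser's -x it is clear of the lip and can be lifted
- platform (a joint): height of the dispenser's spring platform, m: 0 with three lids, about +0.020 when the top lid has gone and the next has risen 20 mm to the lip
- easel: small fixed wooden easel, its slope facing roughly the left of the robot, 125 (x) x 102 (y) x 98 (z) mm, origin under its centre. Two rails (14 mm wide, at y = +-44 mm) slope at 45 degrees, rising to its +x. A peg at each foot sticks out 26 mm square to the rail. The middle 74 mm is open for fingers in front and behind; only a 12 mm high crossbar joins the feet at x = +50 mm
- easel_rest (a point): centre of a lid that rests on the easel (easel x = -4 mm, 82 mm high): its length along the easel's y, underside on the rails, one long edge down on the pegs, width up the slope; nothing is in the way of its upper edge between the rails
- rack_short: white rack, fixed; base 108 (x) x 156 (y) x 8 mm, origin under its centre. Two slots along its y: free at x = -28 mm (nearer the robot); at x = +28 mm one holds a fixed blue 130 mm lid on edge, 72 mm high. Slots 27 mm wide between 30 mm high fins near the ends (middle 66 mm open), 140 mm long between 18 mm end stops. For 130 mm lids. The racks stand one behind the other, in either order
- rack_short_slot (a point): centre of the free slot's floor in the rack for 130 mm lids, 8 mm above the worktop; a lid on edge in it has its centre 32 mm above this
- rack_long: white rack, fixed; base 108 (x) x 196 (y) x 8 mm, origin under its centre. Two slots along its y: free at x = -28 mm (nearer the robot); at x = +28 mm one holds a fixed blue 170 mm lid on edge, 72 mm high. Slots 27 mm wide between 30 mm high fins near the ends (middle 106 mm open), 180 mm long between 18 mm end stops. For 170 mm lids. The racks stand one behind the other, in either order; not the place for this lid
- salt_shaker: salt shaker, 44 mm across, 90 high, loose bystander; origin under its centre
- jar_honey: jar with a red cap, 65 mm across, 100 high, loose bystander; origin under its centre
- spice_jar: spice jar with a green cap, 46 mm across, 106 high, loose bystander; origin under its centre

How it is judged (in metres and radians):
On the way, in this order (a step that is already met when the one before it is completed fails the run):
1. the top lid is out of the dispenser and the next has risen into its place (distance between lid_top_mid and dispenser_mouth above 0.05 m and value of joint platform above 0.016 m and distance between lid_next_mid and dispenser_mouth below 0.01 m), for 0.2 s.
2. the lid lies on the easel, length along it, leaning on both rails, and the fingers have let go (distance between lid_top_mid and easel_rest below 0.02 m and angle between lid_top's own z axis and vertical between 0.6 and 0.97 rad and angle between the x axis of lid_top and the y axis of easel, either way round below 0.2 rad and contact force between lid_top and the fingers below 0.05 N), for 0.2 s.
At the end, for the whole second after the job is handed in: the lid stands at rest on its long edge on the floor of the free slot of the 130 mm rack (centre within 10 mm across, 12 mm along, 26 to 39 mm up; upright to 0.3 rad, lengthwise to 0.12 rad), and the next lid lies in the dispenser's top place (within 10 mm, platform up over 16 mm) (x of lid_top_mid in the frame of rack_short_slot between -0.01 and 0.01 m and y of lid_top_mid in the frame of rack_short_slot between -0.012 and 0.012 m and z of lid_top_mid in the frame of rack_short_slot between 0.026 and 0.039 m and angle between the y axis of lid_top and the z axis of rack_short, either way round below 0.3 rad and angle between the x axis of lid_top and the y axis of rack_short, either way round below 0.12 rad and linear speed of lid_top below 0.02 m/s and value of joint platform above 0.016 m and distance between lid_next_mid and dispenser_mouth below 0.01 m); the robot touches nothing.
It fails at once if the next lid is pulled out of the dispenser (distance between lid_next_mid and dispenser_mouth above 0.05 m).
It fails at once if a jar or the salt shaker is pushed more than 30 mm away or knocked over (distance of any of salt_shaker, jar_honey, spice_jar from where it was at the start of the episode above 0.03 m or angle between any of salt_shaker, jar_honey, spice_jar's own z axis and vertical above 0.6 rad).
It also fails if it takes over 51 s, if anything falls off the work surface, if the arm or the gripper's body presses on something with over 40 N, if the wrist force passes 120 N, or if a joint passes its speed limit or range.

## Robot

A 6-joint arm with a two-finger parallel gripper is mounted at the origin on a cart in front of the work surface, level with it; the furniture and walls round the work are solid. World frame = base frame: x ahead of the robot, y to its left, z up, the work surface at z = 0. Lengths are in m, angles in degrees, forces in N, time in s.
With the tool pointing down it reaches from about 0.325 to 0.9 m from the base axis. Payload 6.1 kg.
Tool frame: the origin (TCP) lies at the very end of the fingers, on their centre line; the grasp point (between the pads) lies 19 mm behind it; z points along the fingers, y is the line along which they close (so a half turn about z gives the same grasp; the last joint's range is limited). The gripper opens to 85 mm and grips with 20 to 120 N. Pads are 22 mm wide; open, the fingers measure 114 mm over their backs; the gripper's body (76 mm by 85 mm) begins 54 mm behind the grasp point. The pads swing forward as they close: fully open they stand 13 mm farther back than shut.
Start: joints at [69.895, 12.628, 87.462, -0, 79.91, -7.225], TCP at [0.139, 0.609, 0.231] pointing down, gripper open.
Joint ranges: [-170.65, 170.65], [-52.31, 119.04], [5.05, 147.46], [-71.25, 251.25], [11.57, 151.72], [-153.62, 153.62]. Speed limits (degrees/s): [147.25, 147.25, 172.46, 180, 180, 180].

## Interface

Orientations are given as [roll, pitch, yaw] about the fixed x, y, z axes, in that order (R = Rz(yaw) Ry(pitch) Rx(roll)).
In Python, from rig import status, viewer, env gives the robot as it stands.
- The arm moves only by the tool servo_tool, never from a script. Its argument "deltas" is one flat list of numbers, 7 for each row, row after row: the shift along the world's x, y, z in mm, then the turn, a rotation vector about the world's x, y, z in degrees, then the finger opening in mm, from 0 to 85.4. In form: [dx, dy, dz, rx, ry, rz, fingers, dx, dy, dz, rx, ry, rz, fingers, ...]. A call has 1 to 5 rows; each row is the pose to reach, as a shift and turn from the pose commanded when the call began; what a row does not reach only later rows make up. A row lasts 1/10 s, in which the tool goes at most 50 mm and 8.59 degrees, less where a joint would pass 70% of its speed; a pose out of reach is approached as far as the arm can. A call with a gripper value outside its range is refused whole. The fingers move at their own pace and stop on an object; "grip_force" is the grip in N (left out, the last holds). Time passes only in rows, so rows that repeat a pose let the fingers close. It gives the time, the measured TCP pose, the force, the opening and the grip force at its end, in the units of the state.
- status.get_obs(): the state, without advancing time (a new reading comes with each control period).
- viewer.camera(name): name is "side" or "top"; returns a dict with "pixels" (400x640x3 uint8, red, green, blue), "K" (3x3 intrinsics, pixels), "k1" (the pictures are not rectified: a ray, as slopes to the right and down, at radius r is drawn at 1 + k1 r^2 times it, then the intrinsics apply), "rvec" (rotation vector, rad) and "tvec" (3), from world to camera coordinates, as OpenCV has them. Camera axes: x right, y down, z forward; pixel columns grow to the right and rows downward; lengths in m; the calibration is good to about 2 mm. A picture is of the moment at which its call begins. There is no depth.
- env.close_job(): hands the job in; it is judged then, once.
The state is a dict: "clock": time; "qpos": joint angles; "dq": joint speeds; "joint_torque": joint torques, N m; "tcp_pos": TCP position; "tool_rot": TCP orientation; "wrist_force": force on the tool from outside, world axes, zero at the start; "ft_torque": the same for the moment, N m; "opening": finger opening in m; "grip_force": force on a finger pad.
Only numpy, scipy, OpenCV 4.12 (cv2) and the standard library are available. Lean on these libraries where they do the work, as an engineer would, in place of code of your own. Each camera call takes 0.05 s, during which the arm holds its last target. There are 200 camera calls.

## Working session

There is one attempt and no reset: what is moved stays moved. The work goes in short steps, Python scripts to look and compute and a tool call to move; the robot and the scene stay as the last step left them, time stands still between calls to the robot, and variables do not carry over. Pictures are saved under pics/ and viewed, at most 11 in all, crops included, and the job is handed in when it is done.

Besides the shell and the picture viewer there is one more tool, called after ">>>" by a JSON object that holds its "op" and its "data", one argument or row to a line. servo_tool: Moves the arm, as the interface text tells. Its arguments: {"type":"object","properties":{"deltas":{"type":"array","items":{"type":"number"}},"grip_force":{"type":"number"}},"required":["deltas"]}

```bash
mkdir -p pics; cat > h.py <<'E'
import numpy as np, cv2, pickle
from scipy.spatial.transform import Rotation as R
def snap(name,fn):
    from rig import viewer
    d=viewer.camera(name); pickle.dump(d,open(f'{name}.pkl','wb'))
    cv2.imwrite(fn,d['pixels'][:,:,::-1]); return d
def load(name): return pickle.load(open(f'{name}.pkl','rb'))
def ray(d,uv):
    K=np.array(d['K'],float); p=np.array([(uv[0]-K[0,2])/K[0,0],(uv[1]-K[1,2])/K[1,1]])
    q=p.copy()
    for _ in range(20): q=p/(1+d['k1']*(q@q))
    Rm=cv2.Rodrigues(np.array(d['rvec'],float))[0]; t=np.array(d['tvec'],float).ravel()
    return -Rm.T@t, Rm.T@np.array([q[0],q[1],1])
def atz(d,uv,z):
    c,v=ray(d,uv); return c+v*(z-c[2])/v[2]
def proj(d,P):
    Rm=cv2.Rodrigues(np.array(d['rvec'],float))[0]; c=Rm@np.array(P,float)+np.array(d['tvec'],float).ravel()
    q=c[:2]/c[2]; q=q*(1+d['k1']*(q@q)); K=np.array(d['K'],float)
    return np.array([K[0,0]*q[0]+K[0,2],K[1,1]*q[1]+K[1,2]])
E
python3 - <<'E'
from h import *
from rig import status
o=status.get_obs(); print({k:np.round(v,3) for k,v in o.items()})
for n in ('top','side'):
    d=snap(n,f'pics/{n}0.png'); print(n,np.round(d['K'],1).tolist(),d['k1'],np.round(ray(d,(320,200)),3))
E
```

```text
{'clock': np.float64(0.0), 'qpos': array([ 6.9896e+01,  1.2677e+01,  8.7525e+01,  2.0000e-03,  7.9912e+01,
       -7.2250e+00]), 'dq': array([ 0.044, -0.022, -0.028,  0.019, -0.082, -0.113]), 'joint_torque': array([ 2.000e-03, -4.969e+01, -3.894e+01, -0.000e+00,  1.100e-02,
       -0.000e+00]), 'tcp_pos': array([0.139, 0.609, 0.23 ]), 'tool_rot': array([-1.79887e+02, -1.60000e-02,  1.67121e+02]), 'wrist_force': array([0.215, 0.984, 0.143]), 'ft_torque': array([-0.024, -0.003, -0.033]), 'grip_force': np.float64(0.0), 'opening': np.float64(0.085)}
top [[451.0, 0.0, 318.9], [0.0, 451.0, 193.5], [0.0, 0.0, 1.0]] -0.12445608158488951 [[ 0.498 -0.004  1.237]
 [ 0.052 -0.021 -0.999]]
side [[468.4, 0.0, 323.2], [0.0, 468.4, 198.6], [0.0, 0.0, 1.0]] 0.04101896470090829 [[ 0.258 -0.772  0.775]
 [ 0.298  0.712 -0.636]]
```

View pics/top0.png

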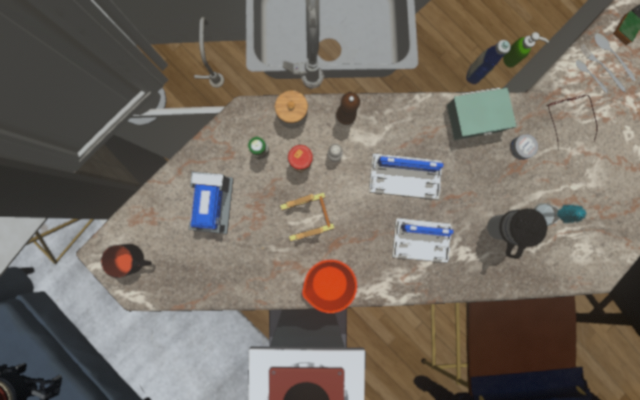

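View pics/side0.png

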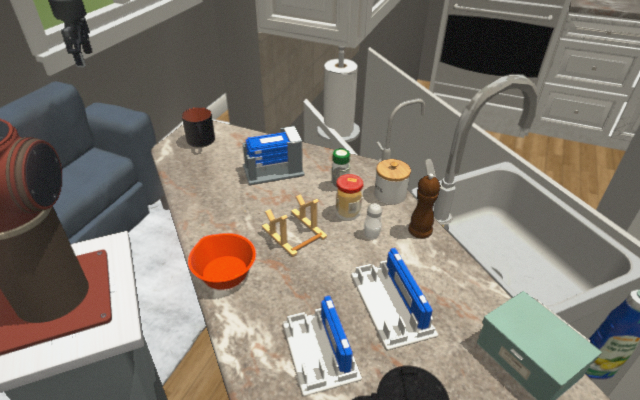

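The top view shows the dispenser at (208,203), with its white lip towards the image top and its open front towards the robot. The easel is at (308,217). The upper rack at (406,177) is the longer one, and the short rack is at (423,240). In the side view the same items are at (272,155), (295,222), (393,295) and (322,345).

```bash
python3 - <<'E'
from h import *
t=load('top')['pixels'][:,:,::-1]; s=load('side')['pixels'][:,:,::-1]
c=np.vstack([cv2.resize(t[165:245,180:340],None,fx=5,fy=5,interpolation=3)[:, :800], ])
cv2.imwrite('pics/c1.png',c)
a=cv2.resize(t[145:270,360:460],None,fx=4.7,fy=4.7,interpolation=3); cv2.imwrite('pics/c2.png',a)
b=cv2.resize(s[120:260,230:390],None,fx=4.2,fy=4.2,interpolation=3); cv2.imwrite('pics/c3.png',b)
T=load('top');S=load('side')
for P in ([0,0,0],[0.139,.609,.23],[0.139,.609,.33]): print(proj(T,P),proj(S,P))
for n,uv in dict(disp=(208,203),easel=(308,217),rl=(406,177),rs=(423,240)).items(): print(n,atz(T,uv,0.05))
E
```

```text
[305.98298942 404.2794345 ] [ 53.4930632  299.74460927]
[ 44.93558396 371.86688099] [85.30190342 64.57848921]
[ 20.16033019 385.49529172] [72.82467866 27.24448972]
disp [0.54704349 0.26601548 0.05      ]
easel [0.51416446 0.00110507 0.05      ]
rl [ 0.62404407 -0.25857332  0.05      ]
rs [ 0.45689064 -0.30470748  0.05      ]
```

View pics/c1.png

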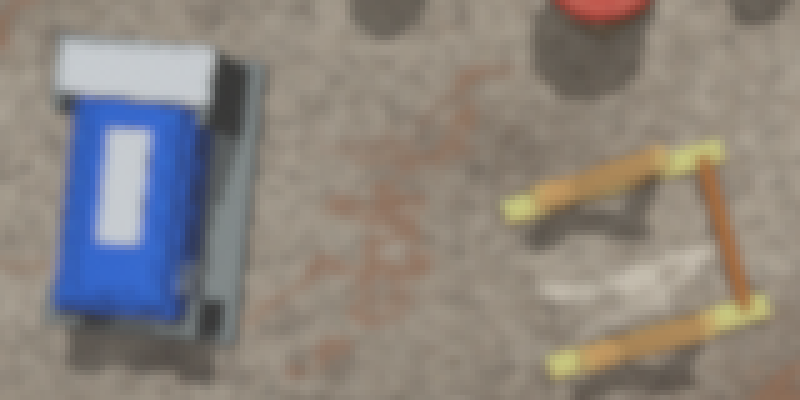

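View pics/c2.png

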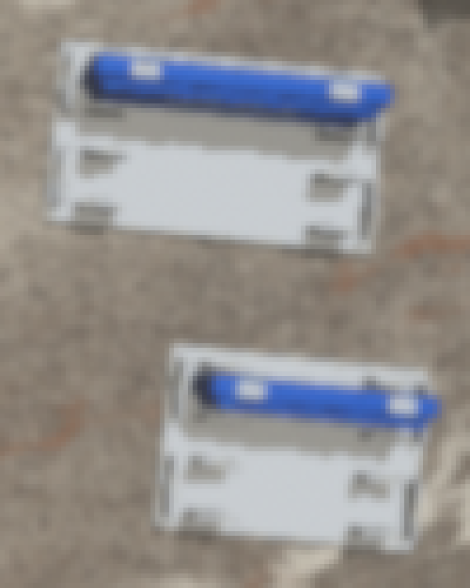

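View pics/c3.png

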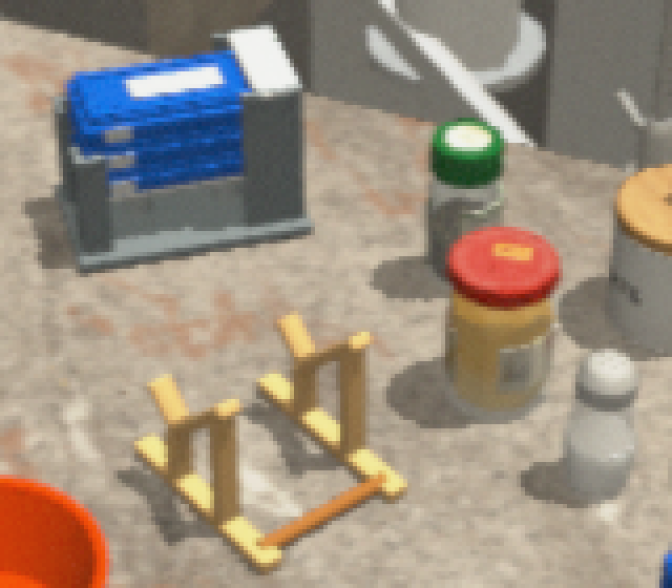

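```bash
cat > fit.py <<'E'
from h import *
from scipy.optimize import least_squares
T=load('top');S=load('side')
u=lambda c,s,o:((c[0]+.5)/s-.5+o[0],(c[1]+.5)/s-.5+o[1])
c1=lambda *c:(T,u(c,5,(180,165))); c2=lambda *c:(T,u(c,4.7,(360,145))); c3=lambda *c:(S,u(c,4.2,(230,120)))
F={'disp':[((-65,32,105),c1(55,308)),((-65,-32,105),c1(182,318)),((-78,-48,4),c1(235,342)),((78,-48,4),c1(262,62)),((-78,-48,4),c3(83,270)),((78,-48,4),c3(310,232)),((-65,-32,105),c3(75,128))],
'easel':[((-62,44,10),c1(505,211)),((62,44,10),c1(722,151)),((-62,-44,10),c1(550,366)),((62,-44,10),c1(768,305)),
 ((-62,-44,6),c3(265,562)) if 0 else ((62,-44,6),c3(265,562)),((62,44,6),c3(402,488)),((-62,-44,6),c3(140,447)) if 1 else 0,((-62,44,6),c3(262,385))],
'rs':[((54,78,8),c2(170,345)),((54,-78,8),c2(435,372)),((-54,-78,8),c2(413,550)),((-54,78,8),c2(155,528)),((38,-65,72),c2(437,400)),((18,-65,72),c2(433,424))],
'rl':[((54,98,8),c2(65,42)),((54,-98,8),c2(392,78)),((-54,-98,8),c2(373,252)),((-54,98,8),c2(48,220))]}
G={'disp':(.547,.266,-5),'easel':(.514,0,-75),'rs':(.457,-.305,-5),'rl':(.62,-.26,-5)}
def W(p,P): return np.r_[p[:2],0]+R.from_euler('z',p[2],degrees=True).apply(np.array(P)/1e3)
if __name__=='__main__':
  for k,f in F.items():
    r=least_squares(lambda p:np.concatenate([proj(d,W(p,P))-uv for P,(d,uv) in f]),G[k],x_scale=[.01,.01,3],loss='soft_l1')
    print(k,np.round(r.x,4)); print(np.round(r.fun.reshape(-1,2),1).tolist())
E
python3 fit.py
```

```text
disp [ 0.547   0.263  -3.2889]
[[-0.9, 0.6], [-1.3, 0.5], [1.3, 0.5], [0.5, -0.2], [-0.3, 1.1], [1.2, -0.5], [1.8, -0.7]]
easel [ 5.15700e-01  4.70000e-03 -7.26712e+01]
[[-0.3, 0.8], [-0.0, -0.1], [-0.2, 0.9], [0.0, 0.0], [1.7, 0.6], [-1.0, 1.1], [0.5, -0.9], [0.6, -1.1]]
rs [ 0.4553 -0.3119 -4.9039]
[[-0.2, -0.3], [-1.2, -0.6], [0.2, 0.5], [-0.6, 0.2], [0.6, -1.0], [0.8, 1.5]]
rl [ 0.6312 -0.2692 -5.2272]
[[-0.1, -0.6], [-0.3, -0.5], [0.6, 1.0], [-0.2, 0.3]]
```

```bash
cat > ov.py <<'E'
from fit import *
import itertools,sys
def box(c,s):
    c,s=np.array(c),np.array(s)/2
    v=[c+s*np.array(q) for q in itertools.product((-1,1),repeat=3)]
    return [(v[i],v[j]) for i in range(8) for j in range(i) if bin(i^j).count('1')==1]
def draw(name,img,off,sc,p,segs,col=(0,255,255)):
    d=load(name)
    for a,b in segs:
        L=[tuple(int(round(((q+.5-o)*sc-.5)*8)) for q,o in zip(proj(d,W(p,x)),off)) for x in (a,b)]
        cv2.line(img,L[0],L[1],col,1,cv2.LINE_AA,3)
def crop(name,x0,y0,x1,y1,sc): return cv2.resize(np.ascontiguousarray(load(name)['pixels'][y0:y1,x0:x1,::-1]),None,fx=sc,fy=sc,interpolation=3)
M={'disp':box((0,0,95),(130,64,20))+box((0,0,3),(156,96,6)),
'easel':[((-62,y+e,0),(62,y+e,0)) for y in (-44,44) for e in(-7,7)]+[((50,-44,12),(50,44,12))]+[((-4+s*22.6-7.07-(0),44*t,82+s*22.6-7.07) if 0 else (-4-22.6+7.07,44*t,82-22.6-7.07),(-4+22.6+7.07,44*t,82+22.6-7.07)) for t in (-1,1) for s in (1,)],
'rs':box((0,0,4),(108,156,8))+box((28,0,40),(20,130,64))}
if __name__=='__main__':
  p={'disp':(.547,.263,-3.3),'easel':(.5157,.0047,-72.7),'rs':(.4553,-.3119,-4.9)}
  rows=[]
  vs=[('disp','top',(185,165,245,235)),('easel','top',(275,185,341,247)),('rs','top',(388,212,460,268)),('disp','side',(236,122,312,188)),('easel','side',(255,190,335,258)),('rs','side',(278,290,366,396))]
  t=[]
  for k,n,(x0,y0,x1,y1) in vs:
    sc=min(266/(x1-x0),300/(y1-y0)); c=crop(n,x0,y0,x1,y1,sc); draw(n,c,(x0,y0),sc,p[k],M[k])
    o=np.zeros((300,266,3),np.uint8); o[:c.shape[0],:c.shape[1]]=c[:300,:266]; t.append(o)
  cv2.imwrite('pics/ov1.png',np.vstack([np.hstack(t[:3]),np.hstack(t[3:])]))
E
python3 ov.py
```

```text
(no output)
```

View pics/ov1.png

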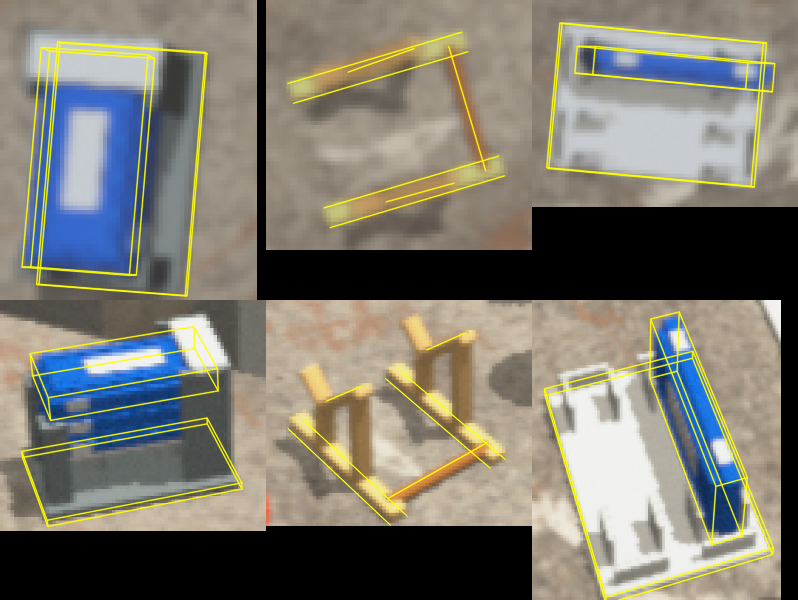

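The overlay fits the rack and easel to about 1 px. The dispenser lid is off by 1–2 px, so I'll measure the blue edges numerically.

```bash
python3 - <<'E'
from h import *
T=load('top')['pixels'].astype(int);S=load('side')['pixels'].astype(int)
for v in (190,205,222): print(v,' '.join(f'{a[0]}/{a[2]}' for a in T[v,186:226]))
print('col204',' '.join(f'{a[0]}/{a[2]}' for a in T[218:236,204]), '| col 196',' '.join(f'{a[0]}/{a[2]}' for a in T[218:236,196]))
for v in (140,144,148): print('S',v,' '.join(f'{a[0]}/{a[2]}' for a in S[v,242:262]))
for x in (255,270,285): print('Scol',x,' '.join(f'{a[0]}/{a[2]}' for a in S[128:160,x]))
E
```

```text
190 154/133 152/132 150/130 149/129 152/131 154/132 151/133 137/134 107/147 73/167 54/179 51/182 52/187 55/196 72/199 100/196 120/197 127/201 126/202 123/196 120/193 119/199 115/204 101/205 79/206 61/205 55/200 53/193 52/190 52/182 51/162 51/156 57/154 66/127 69/98 63/83 59/68 60/63 60/60 60/59
205 159/137 159/137 156/134 152/131 149/129 143/135 122/150 85/167 57/178 51/185 52/189 54/195 69/201 111/203 159/204 189/207 198/208 199/208 199/208 199/208 197/206 182/198 143/186 94/192 64/201 56/202 53/196 53/187 51/165 51/156 50/156 49/135 48/114 49/99 57/91 73/90 90/97 102/107 113/120 124/131
222 158/135 160/138 154/138 138/137 114/149 80/168 55/183 51/189 51/187 51/184 51/189 53/196 53/197 52/194 53/192 53/191 53/194 54/196 54/196 54/195 54/195 54/199 55/203 54/201 54/195 52/187 52/169 54/159 69/165 85/152 91/125 97/114 90/105 85/94 99/105 120/126 128/135 129/137 129/137 129/136
col204 55/205 55/205 55/206 54/202 54/196 52/190 52/186 51/173 53/157 61/143 73/114 83/94 87/89 88/85 92/83 97/84 99/86 100/87 | col 196 52/195 52/195 53/195 53/192 51/189 50/187 50/176 50/160 53/140 60/107 71/8
[... 503 characters left out ...]
88/74 122/102 191/159 198/163 193/158 187/157 188/164 120/181 47/218 26/219 17/228 27/230 30/231 33/232 21/230 27/231 17/230 16/230 22/175 23/188 27/177 55/210 114/147 103/117 92/116 43/124 19/126 45/147 102/151 89/111 86/103
Scol 270 101/79 103/83 99/79 97/77 98/79 98/106 101/198 45/202 69/230 173/236 239/239 241/239 241/239 238/239 112/220 30/207 32/227 29/186 27/168 23/187 33/197 24/136 23/115 18/115 23/139 19/127 27/166 24/138 12/116 27/111 21/120 27/126
Scol 285 236/232 231/224 206/198 168/171 114/208 74/158 43/207 30/214 19/227 25/230 22/231 27/231 30/232 30/230 29/211 14/192 21/159 30/222 29/169 19/123 22/111 19/116 22/127 15/134 30/162 22/120 20/108 18/109 30/137 24/132 16/149 20/117
```

```bash
python3 - <<'E'
from h import *
T=load('top');S=load('side')
for z in (.105,.098):
  print(z)
  for l,uv in dict(L190=(194.4,190),L205=(192.7,205),L222=(190.6,222),R190=(215.5,190),R205=(213.6,205),R222=(211.8,222),Rt190=(219,190),Rt205=(218,205),F204=(204,227.3),F196=(196,226.3)).items(): print(l,np.round(atz(T,uv,z)*1e3,1))
for l,uv in dict(f140=(245,140),f144=(246.3,144)).items(): print('S',l,np.round(atz(S,uv,.105)*1e3,1))
for l,uv in dict(t255=(255,136.3),t270=(270,133.5),t285=(285,131.8)).items(): print('S far',l,np.round(atz(S,uv,.105)*1e3,1))
for l,uv in dict(t255=(255,146.6),t270=(270,144.5),t285=(285,142)).items(): print('S near',l,np.round(atz(S,uv,.105)*1e3,1))
E
```

```text
0.105
L190 [577.1 289.2 105. ]
L205 [539.1 292.4 105. ]
L222 [496.2 296.6 105. ]
R190 [577.9 235.3 105. ]
R205 [539.9 239.1 105. ]
R222 [497.1 242.5 105. ]
Rt190 [578.  226.4 105. ]
Rt205 [540.1 227.9 105. ]
F204 [483.5 262.  105. ]
F196 [485.6 282.5 105. ]
0.098
L190 [577.6 291.1  98. ]
L205 [539.3 294.3  98. ]
L222 [496.1 298.4  98. ]
R190 [578.4 236.8  98. ]
R205 [540.2 240.6  98. ]
R222 [497.1 244.1  98. ]
Rt190 [578.5 227.9  98. ]
Rt205 [540.4 229.4  98. ]
F204 [483.4 263.7  98. ]
F196 [485.5 284.2  98. ]
S f140 [482.  282.5 105. ]
S f144 [480.  262.4 105. ]
S far t255 [511.7 290.8 105. ]
S far t270 [553.4 290.1 105. ]
S far t285 [594.1 283.8 105. ]
S near t255 [497.6 242.3 105. ]
S near t270 [536.9 237.9 105. ]
S near t285 [577.4 235.2 105. ]
```

>>> {"op": "servo_tool", "data": {
  "deltas": [37, -31, 0, 0, 0, 0.7, 85, 74, -62, 0, 0, 0, 1.4, 85, 111, -93, 0, 0, 0, 2.1, 85, 148, -124, 0, 0, 0, 2.8, 85, 185, -155, 0, 0, 0, 3.5, 85],
  "grip_force": 40
}}

```text
clock: 0.6
tcp_pos: [0.3253, 0.4527, 0.2309]
tool_rot: [-180.0, -0.0, 170.7]
wrist_force: [0.8, 0.5, -0.1]
opening: 0.085
grip_force: 0.0
```

>>> {"op": "servo_tool", "data": {
  "deltas": [37, -31, 0, 0, 0, 0.7, 85, 74, -62, 0, 0, 0, 1.4, 85, 111, -93, 0, 0, 0, 2.1, 85, 148, -124, 0, 0, 0, 2.8, 85, 185, -155, 0, 0, 0, 3.5, 85]
}}

```text
clock: 1.1
tcp_pos: [0.5103, 0.2977, 0.2309]
tool_rot: [-180.0, -0.0, 174.1]
wrist_force: [0.2, 0.8, 0.1]
opening: 0.085
grip_force: 0.0
```

>>> {"op": "servo_tool", "data": {
  "deltas": [38, -34, -30, 0, 0, 0.7, 85, 38, -34, -60, 0, 0, 0.7, 85, 38, -34, -60, 0, 0, 0.7, 85]
}}

```text
clock: 1.4
tcp_pos: [0.5448, 0.2623, 0.1652]
tool_rot: [-179.7, -0.6, 174.6]
wrist_force: [-1.8, -0.3, -0.9]
opening: 0.0852
grip_force: 0.0
```

```bash
python3 - <<'E'
from h import *
from rig import status
o=status.get_obs(); print({k:np.round(v,3).tolist() for k,v in o.items() if k in('clock','qpos','tcp_pos','tool_rot','opening')})
d=snap('side','pics/side1.png'); t=snap('top','pics/top1.png')
c=cv2.resize(d['pixels'][90:200,210:360,::-1],None,fx=4,fy=4,interpolation=3)
cv2.imwrite('pics/s1c.png',c)
E
```

```text
{'clock': 1.4, 'qpos': [18.247, 13.422, 93.821, -0.009, 73.367, -66.387], 'tcp_pos': [0.545, 0.262, 0.165], 'tool_rot': [-179.748, -0.555, 174.636], 'opening': 0.085}
```

View pics/s1c.png

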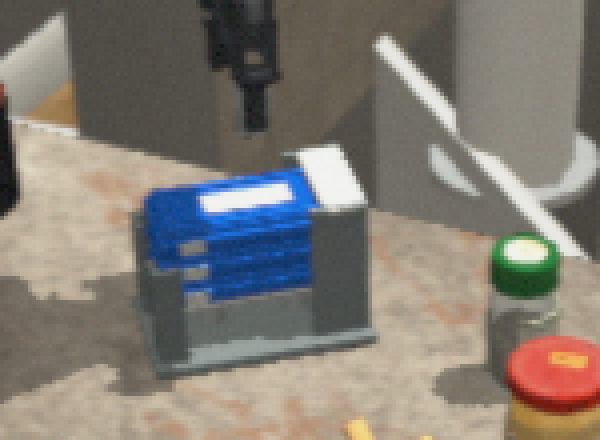

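```bash
python3 - <<'E'
from h import *
S=load('side')
for z in (.165,.171,.178,.184): print(z,proj(S,(.541,.215,z)),proj(S,(.5495,.310,z)))
E
```

```text
0.165 [272.9346026  128.50781187] [264.97434393 110.56044255]
0.171 [272.80284873 126.41729741] [264.82433496 108.52954693]
0.178 [272.647927  123.9606877] [264.64801882 106.1438512 ]
0.184 [272.51408818 121.83969828] [264.49575866 104.08483069]
```

>>> {"op": "servo_tool", "data": {
  "deltas": [0, 0, -40, 0, 0, 0, 85, 0, 0, -75, 0, 0, 0, 85, 0, 0, -88, 0, 0, 0, 85, 0, 0, -88, 0, 0, 0, 85, 0, 0, -88, 0, 0, 0, 70]
}}

```text
clock: 2.0
tcp_pos: [0.5483, 0.2664, 0.0857]
tool_rot: [179.9, 0.2, 174.9]
wrist_force: [0.7, -0.5, 0.0]
opening: 0.0727
grip_force: 0.0
```

>>> {"op": "servo_tool", "data": {
  "deltas": [0, 0, 0, 0, 0, 0, 56, 0, 0, 0, 0, 0, 0, 56, 0, 0, 0, 0, 0, 0, 56, 0, 0, 0, 0, 0, 0, 56]
}}

```text
clock: 2.4
tcp_pos: [0.5485, 0.2657, 0.0847]
tool_rot: [179.9, 0.2, 174.8]
wrist_force: [1.8, 1.2, 2.0]
opening: 0.0627
grip_force: 50.5
```

>>> {"op": "servo_tool", "data": {
  "deltas": [-10, 1, 0, 0, 0, 0, 56, -20, 2, 0, 0, 0, 0, 56, -30, 3, 0, 0, 0, 0, 56, -40, 4, 0, 0, 0, 0, 56, -40, 4, 0, 0, 0, 0, 56]
}}

```text
clock: 2.9
tcp_pos: [0.5053, 0.2696, 0.0835]
tool_rot: [-180.0, -0.1, 174.9]
wrist_force: [-2.2, 1.1, 7.4]
opening: 0.0631
grip_force: 51.0
```

>>> {"op": "servo_tool", "data": {
  "deltas": [0, 0, 15, 0, 0, 0, 56, 0, 0, 45, 0, 0, 0, 56, 0, 0, 90, 0, 0, 0, 56, 0, 0, 110, 0, 0, 0, 56, 0, 0, 110, 0, 0, 0, 56]
}}

```text
clock: 3.4
tcp_pos: [0.5086, 0.27, 0.1975]
tool_rot: [179.9, 0.3, 174.8]
wrist_force: [0.2, 1.0, -1.2]
opening: 0.0628
grip_force: 50.2
```

```bash
python3 - <<'E'
from h import *
from rig import status
o=status.get_obs(); print({k:np.round(v,3).tolist() for k,v in o.items() if k in('clock','qpos','tcp_pos','tool_rot','opening')})
d=snap('side','pics/side2.png'); t=snap('top','pics/top2.png')
a=cv2.resize(d['pixels'][80:200,200:340,::-1],None,fx=2.8,fy=2.8,interpolation=3)
b=cv2.resize(t['pixels'][150:270,170:310,::-1],None,fx=2.8,fy=2.8,interpolation=3)
cv2.imwrite('pics/s2c.png',np.hstack([a,b]))
E
```

```text
{'clock': 3.4, 'qpos': [20.119, 7.194, 97.332, 0.003, 75.162, -64.723], 'tcp_pos': [0.509, 0.27, 0.197], 'tool_rot': [179.864, 0.281, 174.841], 'opening': 0.063}
```

View pics/s2c.png

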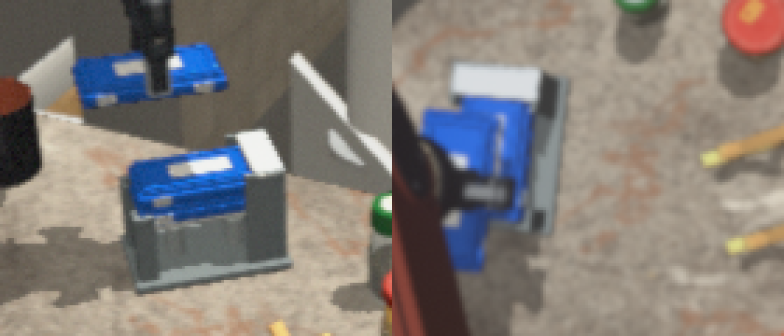

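```bash
cat > kin.py <<'E'
from h import *
from scipy.optimize import least_squares
def rot(q): return R.from_euler('z',q[0],degrees=True)*R.from_euler('y',q[1]+q[2],degrees=True)*R.from_euler('z',q[3],degrees=True)*R.from_euler('y',q[4],degrees=True)*R.from_euler('z',q[5]+90,degrees=True)
def fk(q,m):
    x0,a,e,d,h,t,off=m; Rz=R.from_euler('z',q[0],degrees=True); s=np.radians(q[1]+q[2]); b=np.radians(q[1])
    w=Rz.apply([x0+a*np.sin(b)+d*np.sin(s)+e*np.cos(s),off,h+a*np.cos(b)+d*np.cos(s)-e*np.sin(s)])
    r=rot(q); return w+r.apply([0,0,t]),r
def fit(D,t0=.25,e=0):
    f=lambda p:np.concatenate([fk(q,[0,p[0],e,p[1],p[2],p[3],p[4]])[0]-np.array(x) for q,x in D]+[[.001*(p[3]-t0),.001*(p[2]-.35)]])
    r=least_squares(f,[.4,.4,.35,t0,.0787]); p=r.x; return [0,p[0],e,p[1],p[2],p[3],p[4]],r.fun
def ik(pos,rr,m,q0):
    lo=[-170.65,-52.31,5.05,-71.25,11.57,-153.62];hi=[170.65,119.04,147.46,251.25,151.72,153.62]
    def f(q):
        p,r=fk(q,m); return np.r_[(p-pos)*10,(r.inv()*rr).as_rotvec()]
    return least_squares(f,q0,bounds=(lo,hi),x_scale=30)
D=[([69.896,12.677,87.525,.002,79.912,-7.225],(.139,.609,.2302)),([18.247,13.422,93.821,-.009,73.367,-66.387],(.5448,.2623,.1652)),([20.119,7.194,97.332,.003,75.162,-64.723],(.5086,.27,.1975))]
E
cat > easel.py <<'E'
from kin import *
from rig import status
o=status.get_obs(); print({k:np.round(v,4).tolist() for k,v in o.items() if k in('clock','qpos','tcp_pos','tool_rot','opening')})
q0=o['qpos']; D.append((list(q0),o['tcp_pos']))
E0=np.array([.5157,.0047,0]); Re=R.from_euler('z',-72.7,degrees=True)
rest=E0+Re.apply([-.004,0,.082]); n=Re.apply([-.7071,0,.7071]); ey=Re.apply([0,1,0]); up=np.cross(ey,n)*-1
if up[2]<0: up=-up
if __name__=='__main__':
  m,res=fit(D); print(np.round(m,3),np.abs(res).max())
  Rc=R.from_euler('xyz',o['tool_rot'],degrees=True); print(np.abs((Rc.inv()*rot(q0)).magnitude()))
  # tool target: z=-n, y along lid y (=-up for current sense)
  zt=-n; yt=-up if Rc.as_matrix()[1,1]>0 else up
  Rt=R.from_matrix(np.c_[np.cross(yt,zt),yt,zt])
  for t in (.2,.27,.35):
    mm=list(m); mm[4]+=t-m[5]; mm[5]=t
    for dz in (.01,.11):
      tcp=rest-n*.01+n*dz*0+np.array([0,0,dz])+n*0
      r=ik(tcp,Rt,mm,q0); print(t,np.round(r.x,1),r.cost)
  print('rest',rest,'n',n,'up',up,'rotvec',np.degrees((Rt*Rc.inv()).as_rotvec()))
E
python3 easel.py
```

```text
{'clock': 3.5, 'qpos': [20.1087, 7.4132, 97.6126, 0.0017, 75.0597, -64.7228], 'tcp_pos': [0.5063, 0.2691, 0.1928], 'tool_rot': [-179.965, -0.0781, 174.8311], 'opening': 0.0629}
[0.    0.459 0.    0.527 0.704 0.829 0.079] 0.001886999005554113
4.0597122347433063e-16
0.2 [  6.9   7.1 118.1 -54.1  59.2 -69.3] 4.483879587324317e-25
0.2 [  6.9   0.4 112.8 -49.2  66.7 -79.9] 1.308574892916213e-19
0.27 [ 12.7   9.  118.7 -53.3  61.5 -63.8] 1.3436799790854271e-21
0.27 [ 12.7   1.7 113.9 -49.   69.1 -74.2] 3.3948028286414216e-28
0.35 [ 19.3  12.  118.4 -51.9  63.9 -58. ] 2.9230199877829644e-30
0.35 [ 19.3   4.1 114.2 -48.1  71.7 -67.9] 1.9889581116765715e-22
rest [0.5145105  0.00851904 0.082     ] n [-0.21027377  0.67511136  0.7071    ] up [ 0.21027377 -0.67511136  0.7071    ] rotvec [-44.98181452  -4.85470714  21.32857335]
```

>>> {"op": "servo_tool", "data": {
  "deltas": [-1.5, -35, 0, -7.5, -0.8, 3.55, 56, -3, -70, 0, -15, -1.6, 7.1, 56, -4.5, -105, 0, -22.5, -2.4, 10.65, 56, -6, -140, 0, -30, -3.2, 14.2, 56, -7.5, -175, 0, -37.5, -4, 17.75, 56]
}}

```text
clock: 4.0
tcp_pos: [0.4986, 0.0928, 0.1916]
tool_rot: [-142.2, 1.0, -166.2]
wrist_force: [0.2, -0.0, -1.3]
opening: 0.063
grip_force: 50.1
```

>>> {"op": "servo_tool", "data": {
  "deltas": [-1.5, -32, -25, -7.5, -0.8, 3.55, 56, -1.5, -32, -50, -7.5, -0.8, 3.55, 56, -1.5, -32, -50, -7.5, -0.8, 3.55, 56, -1.5, -32, -50, -7.5, -0.8, 3.55, 56]
}}

```text
clock: 4.4
tcp_pos: [0.4974, 0.0619, 0.1423]
tool_rot: [-135.0, -0.2, -162.7]
wrist_force: [0.0, -0.0, 0.1]
opening: 0.0626
grip_force: 50.1
```

```bash
cat > st.py <<'E'
from easel import *
m,res=fit(D); print('m',np.round(m,3),np.abs(res).max())
Rc=R.from_euler('xyz',o['tool_rot'],degrees=True); M=Rc.as_matrix()
zt=-n; yt=-up; Rt=R.from_matrix(np.c_[np.cross(yt,zt),yt,zt])
tgt=rest-.007*n+.004*up
print('d',np.round((tgt-o['tcp_pos'])*1e3,1),'along n',np.round((o['tcp_pos']-tgt)@n*1e3,1),'rot err',np.round(np.degrees((Rt*Rc.inv()).as_rotvec()),2))
E
python3 st.py
```

```text
{'clock': 4.4, 'qpos': [25.1302, 10.4881, 111.8757, -47.1288, 72.8238, -61.3576], 'tcp_pos': [0.4974, 0.0619, 0.1423], 'tool_rot': [-135.0013, -0.1813, -162.6965], 'opening': 0.0626}
m [0.    0.393 0.    0.534 0.28  0.338 0.079] 0.012768538943601082
d [ 19.4 -60.8 -62.4] along n 89.3 rot err [ 0.05 -0.17 -0.  ]
```

>>> {"op": "servo_tool", "data": {
  "deltas": [5, -17, -17, 0, -0.1, 0, 56, 10, -34, -34, 0, -0.2, 0, 56, 15, -48, -49, 0, -0.2, 0, 56, 17, -55, -56, 0, -0.2, 0, 56, 17, -55, -56, 0, -0.2, 0, 56]
}}

```text
clock: 4.9
tcp_pos: [0.5156, 0.0066, 0.0877]
tool_rot: [-135.0, 0.2, -162.8]
wrist_force: [0.0, -0.2, -0.6]
opening: 0.063
grip_force: 50.1
```

>>> {"op": "servo_tool", "data": {
  "deltas": [1, -3, -3, 0, 0, 0, 56, 2, -6, -6, 0, 0, 0, 56, 2, -6, -6, 0, 0, 0, 56]
}}

```text
clock: 5.2
tcp_pos: [0.5176, 0.0014, 0.0816]
tool_rot: [-135.0, 0.2, -162.7]
wrist_force: [0.4, 0.5, -1.1]
opening: 0.0622
grip_force: 50.1
```

```bash
python3 st.py; python3 - <<'E'
from h import *
from rig import status
print(status.get_obs()['wrist_force'])
d=snap('side','pics/side3.png'); t=snap('top','pics/top3.png')
a=cv2.resize(d['pixels'][150:270,210:350,::-1],None,fx=2.8,fy=2.8,interpolation=3)
b=cv2.resize(t['pixels'][150:270,240:380,::-1],None,fx=2.8,fy=2.8,interpolation=3)
cv2.imwrite('pics/s3c.png',np.hstack([a,b]))
E
```

```text
{'clock': 5.2, 'qpos': [17.8944, 15.1025, 114.7165, -52.3755, 63.2992, -58.9398], 'tcp_pos': [0.5176, 0.0014, 0.0816], 'tool_rot': [-134.962, 0.2456, -162.6851], 'opening': 0.0622}
m [0.    0.315 0.    0.55  0.362 0.339 0.08 ] 0.010617679930401858
d [-0.8 -0.4 -1.7] along n 1.3 rot err [-0.04  0.25 -0.01]
[ 0.40192462  0.46838114 -1.08628603]
```

>>> {"op": "servo_tool", "data": {
  "deltas": [0.4, -1.4, -1.4, 0, 0, 0, 56, 0.8, -2.7, -2.8, 0, 0, 0, 56, 0.8, -2.7, -2.8, 0, 0, 0, 56]
}}

```text
clock: 5.6
tcp_pos: [0.5183, -0.0002, 0.0798]
tool_rot: [-135.0, 0.3, -162.7]
wrist_force: [-8.4, 11.2, 11.0]
opening: 0.0627
grip_force: 52.1
```

>>> {"op": "servo_tool", "data": {
  "deltas": [-0.4, 1.4, 1.4, 0, 0, 0, 63, -0.4, 1.4, 1.4, 0, 0, 0, 68, -0.4, 1.4, 1.4, 0, 0, 0, 78, -0.4, 1.4, 1.4, 0, 0, 0, 80, -0.4, 1.4, 1.4, 0, 0, 0, 80]
}}

```text
clock: 6.1
tcp_pos: [0.5177, -0.0003, 0.0798]
tool_rot: [-135.0, 0.2, -162.7]
wrist_force: [0.3, -0.1, -0.1]
opening: 0.0797
grip_force: 0.0
```

```bash
python3 - <<'E'
from h import *
from rig import status
print(status.get_obs()['wrist_force'],status.get_obs()['tcp_pos'])
d=snap('side','pics/side3.png'); t=snap('top','pics/top3.png')
a=cv2.resize(d['pixels'][150:270,210:350,::-1],None,fx=2.8,fy=2.8,interpolation=3)
b=cv2.resize(t['pixels'][150:270,240:380,::-1],None,fx=2.8,fy=2.8,interpolation=3)
cv2.imwrite('pics/s3c.png',np.hstack([a,b]))
E
```

```text
[ 0.31201025 -0.10080142 -0.10732368] [ 5.17675082e-01 -2.66291360e-04  7.97963495e-02]
```

>>> {"op": "servo_tool", "data": {
  "deltas": [-2, 7, 7, 0, 0, 0, 82, -8, 27, 28, 0, 0, 0, 85, -17, 54, 56, 0, 0, 0, 85, -26, 84, 88, 0, 0, 0, 85, -30, 94, 99, 0, 0, 0, 85]
}}

```text
clock: 6.7
tcp_pos: [0.4889, 0.0972, 0.1827]
tool_rot: [-135.0, 0.5, -162.6]
wrist_force: [0.9, -0.5, 0.3]
opening: 0.0851
grip_force: 0.0
```

>>> {"op": "servo_tool", "data": {
  "deltas": [0, 0, 40, 0, 0, 0, 85, 0, 0, 40, 0, 0, 0, 85]
}}

```text
clock: 6.9
tcp_pos: [0.49, 0.0955, 0.224]
tool_rot: [-135.0, 0.7, -162.6]
wrist_force: [2.1, 0.6, -0.2]
opening: 0.0846
grip_force: 0.0
```

```bash
python3 st.py; python3 - <<'E'
from h import *
d=snap('side','pics/side3.png'); t=snap('top','pics/top3.png')
a=cv2.resize(d['pixels'][170:260,240:345,::-1],None,fx=3.8,fy=3.8,interpolation=3)
b=cv2.resize(t['pixels'][170:260,265:370,::-1],None,fx=3.8,fy=3.8,interpolation=3)
from ov import draw,box
p=(.5157,.0047,-72.7)
# lid wireframe at rest
s=[]
B=box((0,0,0),(64,130,20)); Q=R.from_euler('y',-45,degrees=True)
s=[tuple(Q.apply(x)+np.array([-4,0,82]) for x in e) for e in B]
draw('side',a,(240,170),3.8,p,s); draw('top',b,(265,170),3.8,p,s)
cv2.imwrite('pics/s3c.png',np.hstack([a,b]))
E
```

```text
{'clock': 6.9, 'qpos': [28.9281, 4.9231, 107.9551, -44.6769, 81.2582, -65.3149], 'tcp_pos': [0.49, 0.0955, 0.224], 'tool_rot': [-134.9647, 0.6801, -162.6024], 'opening': 0.0846}
m [0.    0.451 0.    0.526 0.217 0.334 0.079] 0.0036040504958494424
d [  26.8  -94.4 -144.2] along n 171.3 rot err [-0.17  0.66 -0.1 ]
```

View pics/s3c.png

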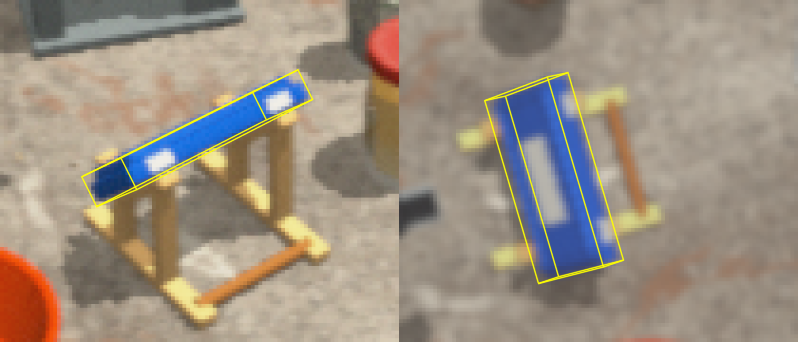

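```bash
cat > plan.py <<'E'
from easel import *
Dall=D+[([25.1302,10.4881,111.8757,-47.1288,72.8238,-61.3576],(.4974,.0619,.1423)),([17.8944,15.1025,114.7165,-52.3755,63.2992,-58.9398],(.5176,.0014,.0816)),([28.9281,4.9231,107.9551,-44.6769,81.2582,-65.3149],(.49,.0955,.224)),([20.1087,7.4132,97.6126,.0017,75.0597,-64.7228],(.5063,.2691,.1928))]
m,res=fit(Dall); print(np.round(m,3),np.abs(res).max())
f=lambda z,y:R.from_matrix(np.c_[np.cross(y,z),y,z])
if __name__=='__main__':
  rs=R.from_euler('z',-4.9,degrees=True)
  for sg in (1,-1):
    Rg=f(-up,sg*n); tip=rest+up*.032-up*.020
    for l,tp,rr in (('pre',tip+up*.12,Rg),('grip',tip,Rg),('down',rest+np.array([0,0,.15]),R.from_euler('xyz',[180,0,(107.3 if sg>0 else -72.7)+90],degrees=True))):
      for q0 in (o['qpos'],[-25,10,100,50,70,60*-sg]):
        r=ik(tp,rr,m,q0); print(sg,l,np.round(r.x,1),round(r.cost,6),np.round(tp,4))
  slot=np.array([.4553,-.3119,0])+rs.apply([-.028,0,0]); print('slot',slot)
  for z in (.15,.05): 
    r=ik(slot+[0,0,z],R.from_euler('xyz',[180,0,-4.9+90],degrees=True),m,[-44,10,100,0,70,-39]); print(np.round(r.x,1),r.cost)
  Rc=R.from_euler('xyz',o['tool_rot'],degrees=True)
  for sg in(1,-1): print('rotvec',np.degrees((f(-up,sg*n)*Rc.inv()).as_rotvec()))
E
python3 plan.py
```

```text
{'clock': 7.0, 'qpos': [28.865, 5.1416, 108.2288, -44.5905, 81.1316, -65.2169], 'tcp_pos': [0.488, 0.0943, 0.2196], 'tool_rot': [-134.9969, 0.3325, -162.6872], 'opening': 0.0848}
[0.    0.36  0.    0.537 0.313 0.337 0.08 ] 0.012130085147102676
1 pre [ -33.4   31.2   81.4   27.4  103.4 -143. ] 0.0 [ 0.5423 -0.0806  0.1753]
1 pre [ -33.4   31.2   81.4   27.4  103.4 -143. ] 0.0 [ 0.5423 -0.0806  0.1753]
1 grip [ -28.4   29.7   93.9   29.6   91.8 -144.4] 0.0 [5.17e-01 4.00e-04 9.05e-02]
1 grip [ -28.4   29.7   93.9   29.6   91.8 -144.4] 0.0 [5.17e-01 4.00e-04 9.05e-02]
1 down [  -8.    -2.9  104.     0.    78.9 -115.3] 0.0 [0.5145 0.0085 0.232 ]
1 down [  -8.    -2.9  104.    -0.    78.9 -115.3] 0.0 [0.5145 0.0085 0.232 ]
-1 pre [  -7.2  -25.2  147.5  -71.2   11.6 -153.6] 1.574988 [ 0.5423 -0.0806  0.1753]
-1 pre [-33.4  31.2  81.4  27.4 103.4  37. ] 0.0 [ 0.5423 -0.0806  0.1753]
-1 grip [   1.2  -16.3  147.5  -71.2   11.6 -153.6] 1.264494 [5.17e-01 4.00e-04 9.05e-02]
-1 grip [-28.4  29.7  93.9  29.6  91.8  35.6] 0.0 [5.17e-01 4.00e-04 9.05e-02]
-1 down [ -8.   -2.9 104.   -0.   78.9  64.7] 0.0 [0.5145 0.0085 0.232 ]
-1 down [ -8.   -2.9 104.    0.   78.9  64.7] 0.0 [0.5145 0.0085 0.232 ]
slot [ 0.42740233 -0.30950833  0.        ]
[-44.6   2.9 107.3  -0.   69.8 -39.7] 7.594122160297148e-27
[-44.6  10.2 111.2  -0.   58.6 -39.7] 6.828153124129974e-28
rotvec [85.85051065 27.02351471  0.25107162]
rotvec [-5.00056388e-01 -1.50663204e-01  1.79986423e+02]
```

>>> {"op": "servo_tool", "data": {
  "deltas": [5, -18, 6, 7.15, 2.25, 0, 60, 10, -36, 12, 14.3, 4.5, 0, 60, 15, -54, 18, 21.45, 6.75, 0, 50, 20, -72, 24, 28.6, 9, 0, 40, 25, -90, 30, 35.75, 11.25, 0, 40]
}}

```text
clock: 7.5
tcp_pos: [0.5124, 0.0034, 0.2486]
tool_rot: [-172.8, 0.1, -162.8]
wrist_force: [0.7, -0.8, -0.9]
opening: 0.0399
grip_force: 0.0
```

>>> {"op": "servo_tool", "data": {
  "deltas": [5, -18, 6, 7.15, 2.25, 0, 40, 5, -18, 6, 7.15, 2.25, -8, 40, 5, -18, 6, 7.15, 2.25, -10, 40]
}}

```text
clock: 7.8
tcp_pos: [0.5172, -0.0169, 0.2531]
tool_rot: [-180.0, -0.8, -173.4]
wrist_force: [0.2, -0.4, -1.1]
opening: 0.04
grip_force: 0.0
```

```bash
python3 - <<'E'
from h import *
from rig import status
o=status.get_obs(); print({k:np.round(v,3).tolist() for k,v in o.items() if k in('clock','qpos','tcp_pos','tool_rot','opening')})
E
```

```text
{'clock': 7.8, 'qpos': [-10.434, -2.394, 101.172, -0.274, 81.974, -107.039], 'tcp_pos': [0.517, -0.017, 0.253], 'tool_rot': [-179.961, -0.798, -173.355], 'opening': 0.04}
```

>>> {"op": "servo_tool", "data": {
  "deltas": [0, 0, 0, 0, 0, -8.5, 40, 0, 0, 0, 0, 0, -17, 40, 0, 0, 0, 0, 0, -25.5, 40, 0, 0, 0, 0, 0, -34, 40, 0, 0, 0, 0, 0, -42.5, 40]
}}

```text
clock: 8.3
tcp_pos: [0.5167, -0.0143, 0.2527]
tool_rot: [-179.8, -0.8, 144.3]
wrist_force: [0.8, -0.9, -0.5]
opening: 0.0399
grip_force: 0.0
```

>>> {"op": "servo_tool", "data": {
  "deltas": [0, 0, 0, 0, 0, -8.5, 40, 0, 0, 0, 0, 0, -17, 40, 0, 0, 0, 0, 0, -25.5, 40, 0, 0, 0, 0, 0, -34, 40, 0, 0, 0, 0, 0, -42.5, 40]
}}

```text
clock: 8.8
tcp_pos: [0.5167, -0.0142, 0.2527]
tool_rot: [-179.7, -0.7, 101.8]
wrist_force: [-0.6, -0.5, -0.7]
opening: 0.04
grip_force: 0.0
```

>>> {"op": "servo_tool", "data": {
  "deltas": [0, 0, 0, 0, 0, -8.5, 40, 0, 0, 0, 0, 0, -17, 40, 0, 0, 0, 0, 0, -25.5, 40, 0, 0, 0, 0, 0, -34, 40, 0, 0, 0, 0, 0, -42.5, 40]
}}

```text
clock: 9.3
tcp_pos: [0.5167, -0.0143, 0.2527]
tool_rot: [-179.7, -0.5, 59.3]
wrist_force: [-0.8, 0.4, -0.0]
opening: 0.0401
grip_force: 0.0
```

>>> {"op": "servo_tool", "data": {
  "deltas": [0, 0, 0, 0, 0, -8.5, 40, 0, 0, 0, 0, 0, -17, 40, 0, 0, 0, 0, 0, -25.5, 40, 0, 0, 0, 0, 0, -34, 40, 0, 0, 0, 0, 0, -42.5, 40]
}}

```text
clock: 9.8
tcp_pos: [0.5167, -0.0142, 0.2527]
tool_rot: [-179.8, -0.4, 16.8]
wrist_force: [0.6, -0.5, -0.8]
opening: 0.0401
grip_force: 0.0
```

>>> {"op": "servo_tool", "data": {
  "deltas": [4, -10, -8, 7.15, 2.25, 0, 40, 8, -20, -16, 14.3, 4.5, 0, 40, 12, -30, -24, 21.45, 6.75, 0, 40, 16, -40, -32, 28.6, 9, 0, 40, 20, -50, -40, 35.75, 11.25, 0, 40]
}}

```text
clock: 10.3
tcp_pos: [0.5374, -0.0649, 0.2137]
tool_rot: [-142.1, -0.3, 16.8]
wrist_force: [0.6, 0.6, 1.0]
opening: 0.0402
grip_force: 0.0
```

>>> {"op": "servo_tool", "data": {
  "deltas": [4, -10, -8, 7.15, 2.25, 0, 40, 4, -10, -8, 7.15, 2.25, 0, 40, 4, -10, -8, 7.15, 2.25, 0, 40]
}}

```text
clock: 10.6
tcp_pos: [0.5406, -0.0742, 0.2039]
tool_rot: [-134.7, -0.0, 16.7]
wrist_force: [0.4, 0.6, 0.6]
opening: 0.0402
grip_force: 0.0
```

```bash
cat > st2.py <<'E'
from easel import *
f=lambda z,y:R.from_matrix(np.c_[np.cross(y,z),y,z])
Rc=R.from_euler('xyz',o['tool_rot'],degrees=True); Rg=f(-up,-n)
tip=rest+up*.010; e=tip-o['tcp_pos']
print('d',np.round(e*1e3,1),'up,n,ey',np.round([1e3*e@v for v in(up,n,ey)],1),'rot',np.round(np.degrees((Rg*Rc.inv()).as_rotvec()),2))
E
python3 st2.py
```

```text
{'clock': 10.6, 'qpos': [-32.9833, 26.0577, 84.5796, 28.4098, 105.0337, 38.7875], 'tcp_pos': [0.5406, -0.0742, 0.2039], 'tool_rot': [-134.7111, -0.0045, 16.7379], 'opening': 0.0402}
d [ -24.    76.  -114.8] up,n,ey [-137.5  -24.8   -0.3] rot [-0.28 -0.08  0.56]
```

>>> {"op": "servo_tool", "data": {
  "deltas": [5, -16, -16.5, 0, 0, 0.5, 40, -5, 16, -50, -0.3, 0, 0.5, 40, -15, 48, -83, -0.3, 0, 0.5, 40, -15, 48, -83, -0.3, 0, 0.5, 40, -15, 48, -83, -0.3, 0, 0.5, 40]
}}

```text
clock: 11.1
tcp_pos: [0.5265, -0.0244, 0.1254]
tool_rot: [-135.3, -0.2, 17.5]
wrist_force: [0.4, -1.1, 0.3]
opening: 0.0398
grip_force: 0.0
```

```bash
python3 st2.py; python3 - <<'E'
from h import *
from rig import status
d=snap('side','pics/side4.png'); t=snap('top','pics/top4.png')
E
```

```text
{'clock': 11.1, 'qpos': [-29.6221, 27.3603, 91.9434, 28.8707, 95.7092, 36.4435], 'tcp_pos': [0.5265, -0.0244, 0.1254], 'tool_rot': [-135.3313, -0.2455, 17.5164], 'opening': 0.0398}
d [ -9.9  26.2 -36.4] up,n,ey [-45.5  -6.   -1.7] rot [ 0.24  0.33 -0.22]
```

>>> {"op": "servo_tool", "data": {
  "deltas": [0, -3, -3, 0, 0, 0, 40, -5, 15, -20, 0.2, 0.2, -0.2, 40, -10.5, 30, -38, 0.2, 0.2, -0.2, 40, -10.5, 30, -38, 0.2, 0.2, -0.2, 40, -10.5, 30, -38, 0.2, 0.2, -0.2, 40]
}}

```text
clock: 11.7
tcp_pos: [0.5168, 0.0031, 0.0866]
tool_rot: [-135.0, -0.1, 17.2]
wrist_force: [0.2, 0.6, -0.0]
opening: 0.04
grip_force: 0.0
```

```bash
python3 st2.py; python3 - <<'E'
from rig import status
print(status.get_obs()['wrist_force'])
E
```

```text
{'clock': 11.7, 'qpos': [-27.9944, 28.625, 95.3692, 29.9699, 91.1224, 35.7365], 'tcp_pos': [0.5168, 0.0031, 0.0866], 'tool_rot': [-135.0031, -0.0848, 17.1505], 'opening': 0.04}
d [-0.2 -1.4  2.5] up,n,ey [ 2.6  0.9 -0.6] rot [-0.02  0.08  0.15]
[ 0.16423848  0.56862293 -0.01284137]
```

>>> {"op": "servo_tool", "data": {
  "deltas": [-0.4, 1.4, 1.4, 0, 0, 0, 30, -0.4, 1.4, 1.4, 0, 0, 0, 20, -0.4, 1.4, 1.4, 0, 0, 0, 12, -0.4, 1.4, 1.4, 0, 0, 0, 12, -0.4, 1.4, 1.4, 0, 0, 0, 12],
  "grip_force": 45
}}

```text
clock: 12.2
tcp_pos: [0.5172, 0.004, 0.0884]
tool_rot: [-135.1, -0.2, 17.1]
wrist_force: [1.7, -5.8, 5.0]
opening: 0.0192
grip_force: 45.0
```

>>> {"op": "servo_tool", "data": {
  "deltas": [1, -3, 20, 0, 0, 0, 12, 1, -3, 60, 0, 0, 0, 12, 1, -3, 100, 0, 0, 0, 12, 1, -3, 120, -7.15, -2.2, 0, 12, 1, -10, 120, -14.3, -4.4, 0, 12]
}}

```text
clock: 12.7
tcp_pos: [0.5186, -0.0058, 0.2104]
tool_rot: [-150.3, -0.3, 17.1]
wrist_force: [0.8, 0.3, -0.8]
opening: 0.0192
grip_force: 44.2
```

>>> {"op": "servo_tool", "data": {
  "deltas": [0, -20, 0, -7.15, -2.2, 0, 12, 0, -40, 0, -14.3, -4.4, 0, 12, 0, -60, 0, -21.5, -6.7, 0, 12, 0, -80, 0, -28.6, -8.9, 0, 12, 0, -90, 0, -28.6, -8.9, 0, 12]
}}

```text
clock: 13.2
tcp_pos: [0.5162, -0.0933, 0.2078]
tool_rot: [-180.0, -0.1, 17.4]
wrist_force: [0.4, 0.5, -1.5]
opening: 0.0191
grip_force: 44.5
```

```bash
cat > st3.py <<'E'
from h import *
from rig import status
o=status.get_obs(); print({k:np.round(v,4).tolist() for k,v in o.items() if k in('clock','qpos','tcp_pos','tool_rot','opening','wrist_force')})
Rc=R.from_euler('xyz',o['tool_rot'],degrees=True); Rt=R.from_euler('xyz',[180,0,85.1],degrees=True)
print('to slot',np.round((np.array([.4274,-.3095,.0])-o['tcp_pos'])*1e3,1),'rot',np.round(np.degrees((Rt*Rc.inv()).as_rotvec()),2))
E
python3 st3.py
```

```text
{'clock': 13.2, 'qpos': [-18.921, -0.1939, 103.9314, 0.1034, 76.1964, 53.666], 'tcp_pos': [0.5162, -0.0933, 0.2078], 'tool_rot': [-179.9583, -0.1128, 17.3883], 'wrist_force': [0.3555, 0.4966, -1.4875], 'opening': 0.0191}
to slot [ -88.8 -216.2 -207.8] rot [-1.200e-01  4.000e-02  6.771e+01]
```

>>> {"op": "servo_tool", "data": {
  "deltas": [-11, -27, 0, 0, 0, 8.45, 12, -22, -54, 0, 0, 0, 16.9, 12, -33, -81, 0, 0, 0, 25.35, 12, -44, -108, 0, 0, 0, 33.8, 12, -55, -135, 0, 0, 0, 42.25, 12]
}}

```text
clock: 13.7
tcp_pos: [0.4609, -0.2305, 0.2067]
tool_rot: [-179.7, -0.3, 59.8]
wrist_force: [1.1, 0.6, -1.5]
opening: 0.0186
grip_force: 44.4
```

>>> {"op": "servo_tool", "data": {
  "deltas": [-11, -27, -15, 0, 0, 8.45, 12, -22, -54, -30, 0, 0, 16.9, 12, -34, -81, -40, 0, 0, 25.4, 12, -34, -81, -60, 0, 0, 25.4, 12, -34, -81, -60, 0, 0, 25.4, 12]
}}

```text
clock: 14.2
tcp_pos: [0.4254, -0.3099, 0.1438]
tool_rot: [-179.6, -0.5, 84.7]
wrist_force: [-0.1, 0.2, -0.9]
opening: 0.0191
grip_force: 44.4
```

>>> {"op": "servo_tool", "data": {
  "deltas": [0, 0, 0, 0, 0, 0, 12, 0, 0, 0, 0, 0, 0, 12]
}}

```text
clock: 14.4
tcp_pos: [0.4283, -0.3106, 0.148]
tool_rot: [-179.9, -0.1, 84.8]
wrist_force: [-0.0, -0.6, -0.8]
opening: 0.0194
grip_force: 44.4
```

```bash
python3 st3.py; python3 - <<'E'
from h import *
from ov import draw,box
d=snap('side','pics/side5.png'); t=snap('top','pics/top5.png')
from rig import status
tcp=status.get_obs()['tcp_pos']
a=cv2.resize(d['pixels'][255:395,265:385,::-1],None,fx=3.3,fy=3.3,interpolation=3)
b=cv2.resize(t['pixels'][180:285,375:465,::-1],None,fx=4.4,fy=4.4,interpolation=3)
draw('side',a,(265,255),3.3,(.4553,-.3119,-4.9),box((0,0,4),(108,156,8))+box((28,0,40),(20,130,64)))
draw('top',b,(375,180),4.4,(.4553,-.3119,-4.9),box((0,0,4),(108,156,8))+box((28,0,40),(20,130,64)))
L=box((0,0,tcp[2]*1e3-6),(20,130,64)); p=(tcp[0],tcp[1],-4.9)
draw('side',a,(265,255),3.3,p,L,(0,0,255)); draw('top',b,(375,180),4.4,p,L,(0,0,255))
print(a.shape,b.shape); h=max(a.shape[0],b.shape[0])
pad=lambda x:cv2.copyMakeBorder(x,0,h-x.shape[0],0,0,0)
cv2.imwrite('pics/s5c.png',np.hstack([pad(a),pad(b)]))
E
```

```text
{'clock': 14.4, 'qpos': [-44.5187, 4.0167, 106.3514, 0.0401, 69.7774, -39.3769], 'tcp_pos': [0.4283, -0.3106, 0.148], 'tool_rot': [-179.9114, -0.1214, 84.8442], 'wrist_force': [-0.0466, -0.604, -0.8306], 'opening': 0.0194}
to slot [  -0.9    1.1 -148. ] rot [-0.13 -0.08  0.26]
(462, 396, 3) (462, 396, 3)
```

View pics/s5c.png

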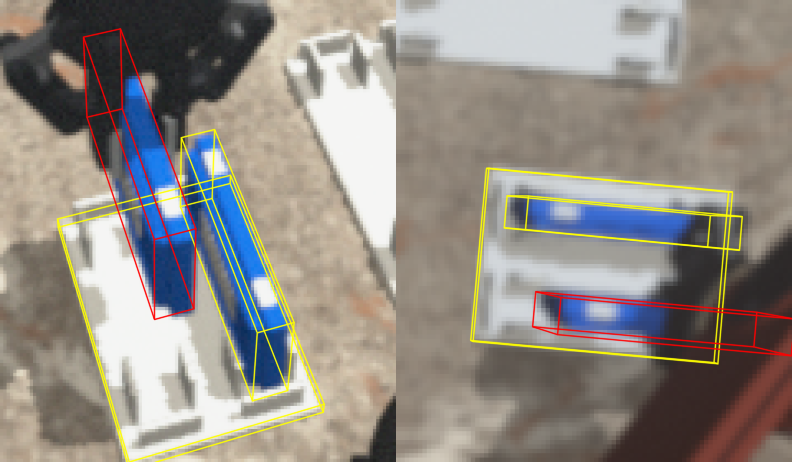

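>>> {"op": "servo_tool", "data": {
  "deltas": [-0.5, 0.5, -25, 0, 0, 0.2, 12, -0.5, 0.5, -50, 0, 0, 0.2, 12, -0.5, 0.5, -61, 0, 0, 0.2, 12, -0.5, 0.5, -61, 0, 0, 0.2, 12, -0.5, 0.5, -61, 0, 0, 0.2, 12]
}}

```text
clock: 15.0
tcp_pos: [0.4279, -0.3104, 0.0873]
tool_rot: [-179.9, -0.1, 85.1]
wrist_force: [0.5, 0.6, -0.8]
opening: 0.0188
grip_force: 44.4
```

```bash
python3 st3.py
```

```text
{'clock': 15.0, 'qpos': [-44.4963, 8.414, 108.8037, -0.0147, 62.8771, -39.5637], 'tcp_pos': [0.4279, -0.3104, 0.0873], 'tool_rot': [-179.9185, -0.0503, 85.074], 'wrist_force': [0.5185, 0.6369, -0.7832], 'opening': 0.0188}
to slot [ -0.5   0.9 -87.3] rot [-0.06 -0.08  0.03]
```

>>> {"op": "servo_tool", "data": {
  "deltas": [-0.4, 0.5, -5, 0, 0, 0, 12, -0.4, 0.5, -10, 0, 0, 0, 12, -0.4, 0.5, -15, 0, 0, 0, 12, -0.4, 0.5, -20, 0, 0, 0, 12, -0.4, 0.5, -20, 0, 0, 0, 12]
}}

```text
clock: 15.5
tcp_pos: [0.4264, -0.3091, 0.0653]
tool_rot: [-179.8, -0.1, 85.0]
wrist_force: [-0.2, 0.4, -1.4]
opening: 0.0194
grip_force: 44.4
```

>>> {"op": "servo_tool", "data": {
  "deltas": [0, 0, -5, 0, 0, 0, 12, 0, 0, -10, 0, 0, 0, 12, 0, 0, -14, 0, 0, 0, 12, 0, 0, -14, 0, 0, 0, 12, 0, 0, -16, 0, 0, 0, 12]
}}

```text
clock: 16.0
tcp_pos: [0.427, -0.3097, 0.0503]
tool_rot: [-179.9, -0.1, 85.1]
wrist_force: [0.4, -0.3, -0.9]
opening: 0.0194
grip_force: 44.4
```

>>> {"op": "servo_tool", "data": {
  "deltas": [0, 0, -1, 0, 0, 0, 12, 0, 0, -2, 0, 0, 0, 12, 0, 0, -2, 0, 0, 0, 12]
}}

```text
clock: 16.3
tcp_pos: [0.4271, -0.3098, 0.0487]
tool_rot: [-179.9, -0.1, 85.1]
wrist_force: [-0.5, 1.4, 1.2]
opening: 0.019
grip_force: 44.8
```

>>> {"op": "servo_tool", "data": {
  "deltas": [0, 0, -1, 0, 0, 0, 12, 0, 0, -1, 0, 0, 0, 12]
}}

```text
clock: 16.5
tcp_pos: [0.4271, -0.3098, 0.0487]
tool_rot: [-179.9, -0.1, 85.1]
wrist_force: [-2.5, 3.7, 11.4]
opening: 0.0191
grip_force: 45.9
```

Firm contact with the floor at the expected height. I'll open slightly, then withdraw straight up.

>>> {"op": "servo_tool", "data": {
  "deltas": [0, 0, 1, 0, 0, 0, 20, 0, 0, 1, 0, 0, 0, 26, 0, 0, 1, 0, 0, 0, 34, 0, 0, 1, 0, 0, 0, 34, 0, 0, 1, 0, 0, 0, 34]
}}

```text
clock: 17.0
tcp_pos: [0.4269, -0.3096, 0.0482]
tool_rot: [-179.9, -0.1, 85.0]
wrist_force: [0.3, -0.3, -0.3]
opening: 0.0342
grip_force: 0.0
```

>>> {"op": "servo_tool", "data": {
  "deltas": [0, 0, 5, 0, 0, 0, 34, 0, 0, 15, 0, 0, 0, 34, 0, 0, 40, 0, 0, 0, 34, 0, 0, 80, 0, 0, 0, 34, 0, 0, 120, 0, 0, 0, 34]
}}

```text
clock: 17.5
tcp_pos: [0.4266, -0.3093, 0.1699]
tool_rot: [-179.8, -0.1, 85.1]
wrist_force: [0.1, -0.3, 0.3]
opening: 0.0341
grip_force: 0.0
```

>>> {"op": "servo_tool", "data": {
  "deltas": [0, 30, 30, 0, 0, 0, 34, 0, 75, 40, 0, 0, 0, 34, 0, 120, 40, 0, 0, 0, 34, 0, 160, 40, 0, 0, 0, 34, 0, 160, 40, 0, 0, 0, 34]
}}

```text
clock: 18.0
tcp_pos: [0.4269, -0.1459, 0.2094]
tool_rot: [-180.0, -0.1, 85.3]
wrist_force: [0.6, -0.8, -0.6]
opening: 0.0335
grip_force: 0.0
```

>>> {"op": "servo_tool", "data": {
  "deltas": [0, 0, 0, 0, 0, 0, 34, 0, 0, 0, 0, 0, 0, 34]
}}

```text
clock: 18.2
tcp_pos: [0.4272, -0.1505, 0.2089]
tool_rot: [-179.9, -0.0, 85.0]
wrist_force: [-0.8, 0.4, 0.2]
opening: 0.0341
grip_force: 0.0
```

```bash
python3 - <<'E'
from h import *
from ov import draw,box
d=snap('side','pics/side6.png'); t=snap('top','pics/top6.png')
a=cv2.resize(d['pixels'][275:395,270:375,::-1],None,fx=3.8,fy=3.8,interpolation=3)
b=cv2.resize(t['pixels'][180:285,375:465,::-1],None,fx=4.3,fy=4.3,interpolation=3)
S=box((-28,0,40),(20,130,64))
draw('side',a,(270,275),3.8,(.4553,-.3119,-4.9),S); draw('top',b,(375,180),4.3,(.4553,-.3119,-4.9),S)
h=max(a.shape[0],b.shape[0]); pad=lambda x:cv2.copyMakeBorder(x,0,h-x.shape[0],0,0,0)
cv2.imwrite('pics/s6c.png',np.hstack([pad(a),pad(b)]))
E
```

```text
(no output)
```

View pics/s6c.png

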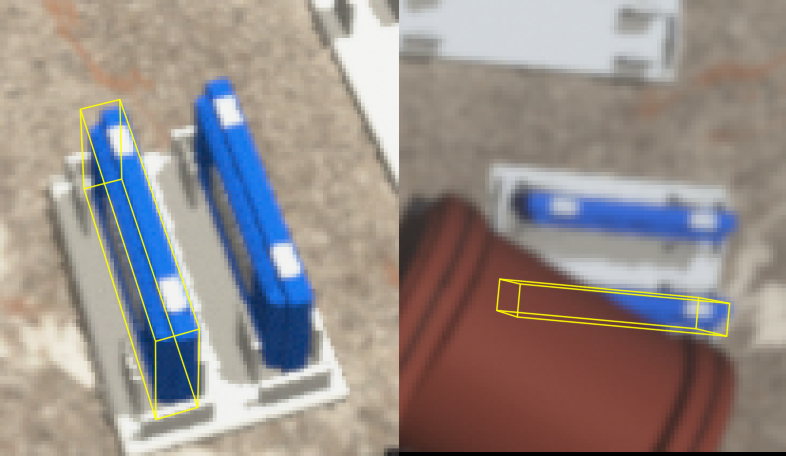

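The lid stands upright in the near slot of the short rack, parallel to the fixed lid, with its near end inside the end stop at (175,405). I'll hand in the job.

```bash
python3 -c "
from rig import env
print(env.close_job())"
```

```text
the job is handed in; nothing more can be done
None
```

The job is handed in: the top blue lid stands upright on its long edge in the free slot of the 130 mm rack, seen in the last picture. The next lid had risen into the dispenser's top place when last looked at, and the arm went nowhere near the jars or the salt shaker. The hand-in returned no score.

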